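# Mount and lock a lens on the lens-test stand

## Robot

A 6-joint arm with a two-finger parallel gripper is mounted at the origin on the work surface. World frame = base frame: x ahead of the robot, y to its left, z up, the work surface at z = 0. Lengths are in m, angles in rad, forces in N, time in s.
With the tool pointing down it reaches from about 0.35 to 0.975 m from the base axis. Payload 17.4 kg.
Tool frame: the origin (TCP) lies midway between the tips of the shut fingers; the grasp point (between the pads) lies 19 mm behind it; z points along the fingers, y is the line along which they close (so a half turn about z gives the same grasp; the last joint's range is limited). The gripper opens to 85 mm and grips with 20 to 120 N. Pads are 22 mm wide; open, the fingers measure 114 mm over their backs; the gripper's body (76 mm by 85 mm) begins 54 mm behind the grasp point. The pads swing forward as they close: fully open they stand 13 mm farther back than shut.
Start: joints at [1.169, 0.116, 1.442, -0, 1.584, -0.038], TCP at [0.24, 0.631, 0.231] pointing down, gripper open.
Joint ranges: [-2.83, 2.83], [-0.83, 2.19], [0.07, 2.5], [-1.14, 4.28], [0.01, 3], [-2.97, 2.97]. Speed limits (rad/s): [1.89, 1.89, 2.22, 3.14, 3.14, 3.14].

## Interface

Orientations are given as a unit quaternion [w, x, y, z].
In Python, from plant import observe, snapshot, camera_params, sign_off, spot_in, trace, mark_of gives the robot as it stands.
- The arm moves only by the shell command python3 -m creep 'ROWS' [FORCE]. ROWS is JSON, a list of rows, each a list of 7 numbers: the opening, from 0 (shut) to 1 (fully open), then the shift along the tool's x, y, z in units of 40 mm (1.0 is 40 mm), then the turn, a rotation vector about the tool's x, y, z in units of 5 degrees (1.0 is 5 degrees). A call has exactly 5 rows; each row is the pose to reach, as a shift and turn from the pose commanded when the call began, along the tool's axes at that moment; what a row does not reach only later rows make up. A row lasts 1/12 s, in which the tool goes at most 41.7 mm and 7.16 degrees, less where a joint would pass 70% of its speed; a pose out of reach is approached as far as the arm can. A call with a gripper value outside its range is refused whole. The fingers move at their own pace and stop on an object; FORCE is the grip in N (left out, the last holds). Time passes only in rows, so rows that repeat a pose let the fingers close, or fill a call up. It gives the time, the measured TCP pose, the force, the opening and the grip force at its end, in the units of the state.
- observe(): the state, without advancing time (a new reading comes with each control period).
- snapshot(name): name is "side" or "top"; returns the picture (420x560x3 uint8, red, green, blue); there is no depth.
- camera_params(name): a dict with "vfov" (degrees; the focal length in pixels is half the picture's height over the tangent of half this angle, whatever the lens; pixels are square), "cx", "cy" (the principal point, pixels), "R" (3x3) and "t" (3): a world point X has camera coordinates R X + t. Camera axes: x right, y down, z forward; pixel columns grow to the right and rows downward; lengths in m; the calibration is good to about 2 mm. A picture is of the moment at which its call begins. camera_params takes no time and is no camera call.
- sign_off(): hands the job in; it is judged then, once.
Trained networks look in the newest picture that a camera, given by its name, has taken for a name from the list of things; names that differ only in an ending like _2 or _b are one class to them, and where a whole thing is asked for, a point or a joint stands for the part that bears it (a point fixed in the world has none). Each returns a list of dicts, best first, with "confidence" (0 to 1); they miss things now and then, are a little off and sometimes report something else, mostly with a low value. They report only what shows in the picture. A call takes as long as a camera call. They do not tell look-alikes from the thing itself.
- spot_in(camera, thing): "location" ([x, y, z] in m, in world coordinates, good to about 4 mm: the middle of the surface that is visible of it).
- trace(camera, thing): "region" (420x560 bool, what is visible of it).
- mark_of(camera, thing): "location" ([x, y, z] in m, in world coordinates, good to about 4 mm: a listed point, or the origin of a listed thing).
The state is a dict: "clock": time; "qpos": joint angles; "qvel": joint speeds; "effort": joint torques, N m; "tcp_pos": TCP position; "tool_rot": TCP orientation; "force": force on the tool from outside, world axes, zero at the start; "moment": the same for the moment, N m; "width": opening from 0.0 (shut) to 1.0 (fully open); "grasp_force": force on a finger pad.
Only numpy, scipy, OpenCV 4.12 (cv2) and the standard library are available. Lean on these libraries where they do the work, as an engineer would, in place of code of your own. Each camera call takes 0.05 s, during which the arm holds its last target. There are 200 camera calls.

## Task

Put the camera lens, rear end down, onto the round mount of the blue-based test stand, finding the angle at which its three lugs drop into the mount's three notches so that it sits fully home, then turn it clockwise (seen from above) as far as it goes, so that it locks, and let go. Leave the bottle, the lens cap and the screwdriver where they are.

Things in the scene. Friction and masses are not known exactly. Their poses are not given: they have to be found in the camera images.
- lens_mid (a point): Camera lens, loose, 0.2 to 0.4 kg, upright on its rear end on the mat: 66 mm tall; black round barrel, 58 mm diameter from 18 mm up to the top, to be gripped anywhere round. This point is on its axis half-way up, 33 mm above its underside. z points up to the front glass, x over one of its lugs.
- lens: The same lens, origin at the centre of its underside. From there up: steel spigot, 40 mm diameter, 12 mm long, with 3 equal lugs at its foot, 14 mm wide, 5 mm thick, reaching 25.5 mm from the axis, at 0, 120 and 240 degrees from the x axis; then a steel flange, 62 mm diameter, 6 mm thick, with a red dot over each lug.
- mount_top (a point): Centre of the mount's top face, 60 mm above the stand's underside; axes as the stand's base, NOT turning with the mount. Lens off the notches: it stands on this face, lens_mid 33 mm above this point. Lens dropped in: its flange rests on this face, lens_mid 21 mm above. Any of the three ways round is right.
- stand: Fixed test stand, origin under the centre of its blue base, 130 (x) x 110 x 12 mm. On it the mount: dark steel drum, 84 mm diameter, opening 43 mm diameter with 3 equal notches 120 degrees apart out to 56 mm, a white dot at each; a lug has 4.5 degrees to spare either way. The drum is clamped tight at an unknown angle: one notch is -0.6 to 0.6 rad from this x axis about z.
- lock_ring (a joint): Brass lock ring in the drum under its 5 mm thick rim, turned by the lens's lugs once they have dropped in (4.5 degrees of play either way). 0 = open, in line with the notches (so at the start); grows as the lens is turned clockwise from above, to 0.9 rad at its stop = locked, lugs under the rim. Friction 0.06 N m; stays where left.
- bottle_mid (a point): Purple bottle with white cap, 54 mm diameter, 120 mm tall, standing upright; this point is on its axis half-way up. Not to be moved.
- cap_mid (a point): Black lens cap, disc 56 mm diameter, 8 mm thick, lying flat; this point is its centre. Not to be moved.
- driver: Screwdriver with orange handle, 150 mm long, lying on the mat along its own x axis (handle to -x); origin on the underside at the middle. Not to be moved.
Mind the look-alikes: they are no part of the job. Several things look just like the lens: the one meant starts farthest to the robot's left.

How it is judged:
On the way:
1. the lens has dropped fully home in the mount, lugs through the notches (z of lens_mid in the frame of mount_top below 0.0235 m and horizontal distance between lens_mid and mount_top below 0.004 m and angle between lens_mid's own z axis and vertical below 0.06 rad), for 0.1 s.
At the end, for the whole second after the job is handed in: The lens sits upright (tilt under 0.06 rad) and fully home in the mount (lens_mid within 4 mm of the mount's axis and less than 23.5 mm above mount_top), with the lock ring turned past 0.78 rad, at rest (all of step 1 and value of joint lock_ring above 0.78 rad and linear speed of lens below 0.02 m/s); the robot touches nothing.
It fails at once if the bottle moved more than 30 mm (distance of bottle_mid from where it was at the start of the episode above 0.03 m).
It fails at once if the lens cap moved more than 30 mm (distance of cap_mid from where it was at the start of the episode above 0.03 m).
It fails at once if the screwdriver moved more than 30 mm (distance of driver from where it was at the start of the episode above 0.03 m).
It also fails if it takes over 64 s, if anything falls off the work surface, if the arm or the gripper's body presses on something with over 40 N, if the wrist force passes 120 N, or if a joint passes its speed limit or range.

## Working session

There is one attempt and no reset: what is moved stays moved. The work goes in short steps, Python scripts to look and compute and a shell command to move; the robot and the scene stay as the last step left them, time stands still between calls to the robot, and variables do not carry over. Pictures are saved under pics/ and viewed, at most 10 in all, crops included, and the job is handed in when it is done.

```bash
ls; mkdir -p pics; python3 - <<'E'
from plant import *
import cv2, numpy as np
for c in("top","side"):
    im=snapshot(c); cv2.imwrite(f"pics/{c}0.png",im[:,:,::-1])
    p=camera_params(c); print(c,p['vfov'],p['cx'],p['cy'],np.round(p['R'],3).tolist(),np.round(p['t'],3))
    for n in("lens_mid","mount_top","stand","bottle_mid","cap_mid","driver"):
        print(n,[(np.round(d['location'],3).tolist(),round(d['confidence'],2)) for d in mark_of(c,n)])
o=observe();print(o)
E
```

```text
pics
top 54.80138706222635 276.1868913224254 216.768121073174 [[-0.021, -0.999, -0.038], [-0.999, 0.023, -0.042], [0.043, 0.037, -0.998]] [-0.07   0.44   1.001]
lens_mid [([0.216, -0.328, 0.033], 0.86), ([0.293, -0.479, 0.035], 0.8), ([0.508, -0.481, 0.038], 0.74), ([0.485, -0.256, 0.044], 0.57)]
mount_top [([0.575, 0.017, 0.061], 0.91)]
stand [([0.572, 0.018, 0.001], 0.83)]
bottle_mid [([0.638, 0.21, 0.066], 0.67)]
cap_mid [([0.496, 0.258, 0.005], 0.65)]
driver [([0.689, -0.232, 0.003], 0.75)]
side 54.779192575972175 275.88598759852204 216.28583032212268 [[0.948, -0.319, -0.01], [-0.228, -0.654, -0.722], [0.224, 0.686, -0.692]] [-0.467  0.096  1.087]
lens_mid [([0.486, -0.254, 0.038], 0.8), ([0.511, -0.478, 0.03], 0.71), ([0.215, -0.328, 0.031], 0.71), ([0.288, -0.477, 0.036], 0.59)]
mount_top [([0.575, 0.017, 0.066], 0.79)]
stand [([0.568, 0.02, -0.002], 0.68)]
bottle_mid [([0.639, 0.211, 0.062], 0.78)]
cap_mid [([0.496, 0.262, 0.008], 0.59)]
driver [([0.687, -0.239, 0.001], 0.88), ([0.572, 0.017, -0.002], 0.22)]
{'clock': 0.7, 'qpos': array([ 1.16919400e+00,  1.15986551e-01,  1.44159309e+00,  7.11027634e-07,
        1.58402999e+00, -3.78080545e-02]), 'qvel': array([-0.00067058,  0.0013586 , -0.00059317, -0.0005886 , -0.0005419 ,
        0.0012696 ]), 'effort': array([ 7.83294363e-04, -7.31536102e+01, -6.32571745e+01,  9.29917928e-05,
        4.28834073e-04, -2.78735388e-05]), 'tcp_pos': array([0.24019284, 0.63081681, 0.2313165 ]), 'tool_rot': array([-2.19676232e-06,  1.80895730e-01,  9.83502280e-01, -8.20619247e-06]), 'force': array([ 0.83281529,  1.31808436, -0.05912823]), 'moment': array([-0.01804068, -0.0184725 , -0.0143089 ]), 'grasp_force': 0.0, 'width': 1.0034729091441597}
```

View pics/top0.png

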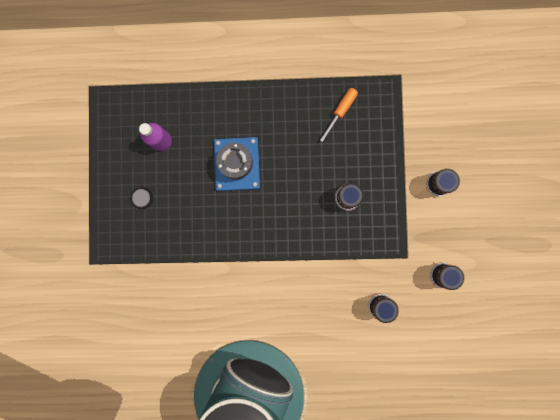

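View pics/side0.png

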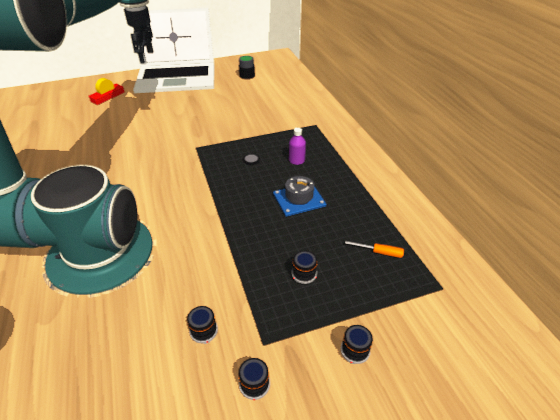

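Look-alikes in the top picture are at (349,197), (444,182), (450,277) and (384,309). In the top view left is +y, so (349,197) at y≈-0.255 is farthest left. It is also the only one on the mat, so it is the one meant. I'll confirm it in a crop together with the mount.

```bash
cat > h.py <<'E'
import numpy as np, cv2
from plant import *
def P(c):
    p=camera_params(c); return p,210/np.tan(np.radians(p['vfov']/2)),np.array(p['R']),np.array(p['t'])
def proj(c,X):
    p,f,R,t=P(c); q=np.atleast_2d(X)@R.T+t
    return np.c_[f*q[:,0]/q[:,2]+p['cx'],f*q[:,1]/q[:,2]+p['cy']]
def unproj(c,uv,z):
    p,f,R,t=P(c); d=(np.c_[(np.atleast_2d(uv)-[p['cx'],p['cy']])/f,np.ones(len(np.atleast_2d(uv)))])@R
    o=-R.T@t; return o+d*((z-o[2])/d[:,2])[:,None]
def rectify(im,c,x,y,z,half=.05,ppm=4000):
    # metric view at height z: columns = -y, rows = -x
    w=np.array([[x+half,y+half,z],[x+half,y-half,z],[x-half,y-half,z],[x-half,y+half,z]])
    n=int(2*half*ppm)
    H=cv2.getPerspectiveTransform(proj(c,w).astype(np.float32),np.float32([[0,0],[n,0],[n,n],[0,n]]))
    return cv2.warpPerspective(im,H,(n,n),flags=cv2.INTER_CUBIC)
E
python3 - <<'E'
from h import *
rows=[]
for c in("top","side"):
    im=cv2.imread(f"pics/{c}0.png")
    rows.append(np.hstack([rectify(im,c,.575,.017,.06,ppm=3000),rectify(im,c,.486,-.255,.015,ppm=3000)]))
cv2.imwrite("pics/crop0.png",np.vstack(rows))
E
```

```text
(no output)
```

View pics/crop0.png

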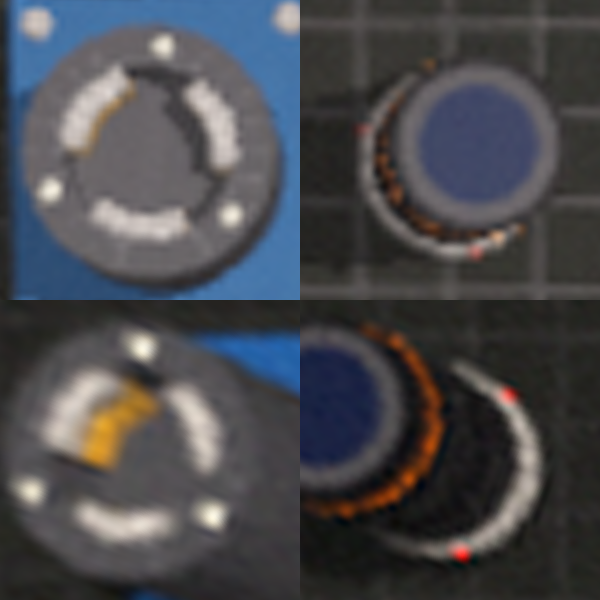

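The crop shows the meant lens (right column) with red dots, at top-view local (63,130) and (175,252). The mount's white dots are at about (163,45), (50,190) and (231,215). Next I'll measure these exactly by fitting both cameras jointly.

```bash
cat >> h.py <<'E'
from scipy.optimize import least_squares
def blobs(im,c,x,y,z,kind,half=.05,ppm=4000):
    a=rectify(im,c,x,y,z,half,ppm).astype(float); b,g,r=a[...,0],a[...,1],a[...,2]
    m=(r-np.maximum(g,b)>70)&(g<120)&(g-b<40) if kind=='red' else (a.min(2)>195)
    n,_,st,ce=cv2.connectedComponentsWithStats(m.astype(np.uint8))
    return [(x+half-q[1]/ppm,y+half-q[0]/ppm,s[4]) for q,s in zip(ce[1:],st[1:]) if s[4]>20]
E
python3 - <<'E'
from h import *
for c in("top","side"):
    im=cv2.imread(f"pics/{c}0.png")
    for k,a in(('white',(.575,.017,.06)),('red',(.486,-.255,.018))):
        print(c,k)
        for b in blobs(im,c,*a,k): 
            d=np.array(b[:2])-a[:2]; print(np.round(b,4),'r %.4f ang %.1f'%(np.hypot(*d),np.degrees(np.arctan2(d[1],d[0]))))
    for z,xy in((0,(.486,-.255)),):pass
o=-P('top')[2].T@P('top')[3];print(o,-P('side')[2].T@P('side')[3])
for c in("top","side"):
  for i in range(3):
    snapshot(c);print(c,[np.round(mark_of(c,'mount_top')[0]['location'],4).tolist(),[np.round(d['location'],4).tolist() for d in mark_of(c,'lens_mid') if d['location'][0]>.4 and d['location'][1]>-.35]])
E
```

```text
top white
[6.098e-01 1.250e-02 1.680e+02] r 0.0351 ang -7.3
[5.947e-01 3.180e-02 2.080e+02] r 0.0247 ang 37.0
[ 5.907e-01 -1.400e-03  1.190e+02] r 0.0242 ang -49.6
[5.901e-01 3.870e-02 8.000e+01] r 0.0264 ang 55.1
[5.844e-01 4.110e-02 1.250e+02] r 0.0259 ang 68.7
[ 5.836e-01 -5.700e-03  1.680e+02] r 0.0243 ang -69.2
[ 5.781e-01 -7.300e-03  1.150e+02] r 0.0245 ang -82.8
[5.617e-01 5.000e-02 2.390e+02] r 0.0355 ang 111.9
[ 5.534e-01 -1.010e-02  1.970e+02] r 0.0347 ang -128.6
[5.517e-01 2.690e-02 6.000e+01] r 0.0254 ang 157.0
[5.482e-01 1.330e-02 8.500e+01] r 0.0271 ang -172.1
top red
side white
[6.093e-01 1.950e-02 2.580e+02] r 0.0344 ang 4.2
[5.951e-01 3.840e-02 1.080e+02] r 0.0293 ang 46.7
[5.901e-01 4.260e-02 1.730e+02] r 0.0297 ang 59.5
[5.867e-01 2.100e-03 2.710e+02] r 0.0189 ang -51.8
[5.613e-01 5.650e-02 7.900e+01] r 0.0418 ang 109.1
[ 5.532e-01 -3.900e-03  2.510e+02] r 0.0302 ang -136.2
[5.503e-01 2.020e-02 2.960e+02] r 0.0249 ang 172.6
side red
[  0.5037  -0.277  200.    ] r 0.0283 ang -51.2
[ 0.4855 -0.2489 26.    ] r 0.0061 ang 94.5
[ 4.503e-01 -2.610e-01  3.010e+02] r 0.0362 ang -170.5
[ 0.39553721 -0.11636894  1.01484035] [ 0.22108875 -0.83193859  0.81730355]
top [[0.5753, 0.0156, 0.0597], [[0.4847, -0.2533, 0.0409]]]
top [[0.5747, 0.0203, 0.0645], [[0.483, -0.2543, 0.04]]]
top [[0.5775, 0.0168, 0.0613], [[0.4839, -0.255, 0.041]]]
side [[0.5763, 0.0175, 0.0668], [[0.4861, -0.2559, 0.0364]]]
side [[0.5769, 0.0205, 0.0662], [[0.4812, -0.2565, 0.0363]]]
side [[0.5773, 0.0177, 0.0656], [[0.4852, -0.2557, 0.0381]]]
```

```bash
A='[[1,-0.59,-0.807,0,0,0,0],[1,-1.18,-1.614,0,0,0,0],[1,-1.77,-2.42,0,0,0,0],[1,-2.36,-3.23,0,0,0,0],[1,-2.95,-4.035,0,0,0,0]]'; echo skip; 
python3 -m creep '[[1,-0.59,-0.807,0,0,0,0],[1,-1.18,-1.614,0,0,0,0],[1,-1.77,-2.42,0,0,0,0],[1,-2.36,-3.23,0,0,0,0],[1,-2.95,-4.035,0,0,0,0]]' 20
python3 -m creep '[[1,-0.59,-0.807,0,0,0,0],[1,-1.18,-1.614,0,0,0,0],[1,-1.77,-2.42,0,0,0,0],[1,-2.36,-3.23,0,0,0,0],[1,-2.95,-4.035,0,0,0,0]]'
```

```text
skip
clock: 2.02
tcp_pos: [0.293, 0.4363, 0.2312]
tool_rot: [0.0, 0.181, 0.984, 0.0]
force: [0.5, -0.3, -0.0]
width: 0.998
grasp_force: 0.0
clock: 2.43
tcp_pos: [0.3458, 0.2434, 0.2315]
tool_rot: [0.0, 0.181, 0.984, 0.0]
force: [1.4, 0.3, -0.6]
width: 1.001
grasp_force: 0.0
```

```bash
cat >> h.py <<'E'
from scipy.spatial.transform import Rotation as Ro
def go(p):
    o=observe(); q=o['tool_rot']; R=Ro.from_quat([q[1],q[2],q[3],q[0]])
    e=R.as_matrix()[:,0]
    print('tcp',np.round(o['tcp_pos'],4),'yaw x %.2f'%np.degrees(np.arctan2(e[1],e[0])),'j6 %.2f'%o['qpos'][5],'units',np.round(R.inv().apply(np.array(p)-o['tcp_pos'])/.04,3))
E
python3 -m creep '[[1,-0.59,-0.807,0,0,0,0],[1,-1.18,-1.614,0,0,0,0],[1,-1.77,-2.42,0,0,0,0],[1,-2.36,-3.23,0,0,0,0],[1,-2.95,-4.035,0,0,0,0]]' >/dev/null
python3 -m creep '[[1,-0.59,-0.807,0,0,0,0],[1,-1.18,-1.614,0,0,0,0],[1,-1.77,-2.42,0,0,0,0],[1,-2.36,-3.23,0,0,0,0],[1,-2.95,-4.035,0,0,0,0]]' >/dev/null
python3 -c "from h import *;go([.483,-.2548,.11]);go([.483,-.2548,.03])"
```

```text
tcp [ 0.4515 -0.1428  0.2316] yaw x 159.12 j6 -1.57 units [-1.73  -2.337  3.042]
tcp [ 0.4515 -0.1428  0.2316] yaw x 159.12 j6 -1.57 units [-1.729 -2.337  5.042]
```

```bash

python3 -m creep '[[1,-0.45,-0.6,0.4,0,0,0],[1,-0.9,-1.2,0.8,0,0,0],[1,-1.35,-1.8,1.2,0,0,0],[1,-1.73,-2.337,1.8,0,0,0],[1,-1.73,-2.337,2.5,0,0,0]]' >/dev/null
python3 -m creep '[[1,0,0,0.6,0,0,0],[1,0,0,1.2,0,0,0],[1,0,0,1.9,0,0,0],[1,0,0,2.54,0,0,0],[1,0,0,2.54,0,0,0]]'
python3 -m creep '[[0.6,0,0,0,0,0,0],[0.6,0,0,0,0,0,0],[0.5,0,0,0,0,0,0],[0.5,0,0,0,0,0,0],[0.5,0,0,0,0,0,0]]' 20
python3 -m creep '[[0.5,0,0,0,0,0,0],[0.5,0,0,0,0,0,0],[0.5,0,0,0,0,0,0],[0.5,0,0,0,0,0,0],[0.5,0,0,0,0,0,0]]'
```

```text
clock: 4.1
tcp_pos: [0.4808, -0.2512, 0.0248]
tool_rot: [-0.003, 0.181, 0.983, 0.001]
force: [-0.6, 0.8, -2.3]
width: 0.998
grasp_force: 0.0
clock: 4.52
tcp_pos: [0.4839, -0.2531, 0.032]
tool_rot: [0.002, 0.181, 0.983, -0.001]
force: [-0.9, -1.2, 7.7]
width: 0.676
grasp_force: 22.5
clock: 4.93
tcp_pos: [0.484, -0.2531, 0.032]
tool_rot: [0.002, 0.181, 0.984, -0.001]
force: [-1.0, -0.3, 8.5]
width: 0.671
grasp_force: 22.5
```

```bash

python3 -m creep '[[1,0,0,0,0,0,0],[1,0,0,0,0,0,0],[1,0,0,0,0,0,0],[1,0,0,0,0,0,1],[1,0,0,0,0,0,2]]' >/dev/null
python3 -m creep '[[1,0,0,0,0,0,1.4],[1,0,0,0,0,0,2.8],[1,0,0,0,0,0,4.2],[1,0,0,0,0,0,5.6],[1,0,0,0,0,0,7]]' >/dev/null
python3 -m creep '[[1,0,0,0,0,0,1.4],[1,0,0,0,0,0,2.8],[1,0,0,0,0,0,4.2],[1,0,0,0,0,0,5.6],[1,0,0,0,0,0,7]]' >/dev/null
python3 -m creep '[[1,0,0,0,0,0,1],[1,0,0,0,0,0,2],[1,0,0,0,0,0,2],[0.6,0,0,0,0,0,2],[0.5,0,0,0,0,0,2]]'
python3 -m creep '[[0.5,0,0,0,0,0,0],[0.5,0,0,0,0,0,0],[0.5,0,0,0,0,0,0],[0.5,0,0,0,0,0,0],[0.5,0,0,0,0,0,0]]' 50
python3 -c "from h import *;go([.5746,.0185,.2])"
```

```text
clock: 6.6
tcp_pos: [0.483, -0.2525, 0.0298]
tool_rot: [0.0, 0.823, 0.569, 0.0]
force: [-0.4, 0.5, 0.3]
width: 0.747
grasp_force: 0.0
clock: 7.02
tcp_pos: [0.4832, -0.2526, 0.0301]
tool_rot: [0.0, 0.823, 0.568, 0.0]
force: [-0.5, 0.0, 4.5]
width: 0.666
grasp_force: 53.4
tcp [ 0.4832 -0.2526  0.0301] yaw x 69.19 j6 -0.17 units [ 7.146 -0.269 -4.25 ]
```

```bash

python3 -m creep '[[0.5,0,0,-0.3,0,0,0],[0.5,0,0,-0.8,0,0,0],[0.5,0,0,-1.4,0,0,0],[0.5,0,0,-2.0,0,0,0],[0.5,0,0,-2.5,0,0,0]]'
python3 -m creep '[[0.5,0.7,-0.03,0,0,0,-0.9],[0.5,1.4,-0.06,0,0,0,-1.8],[0.5,2.1,-0.09,0,0,0,-2.7],[0.5,2.8,-0.12,0,0,0,-3.6],[0.5,3.5,-0.15,0,0,0,-4.5]]'
python3 -c "from h import *;go([.5746,.0185,.105])"
```

```text
clock: 7.43
tcp_pos: [0.4828, -0.2524, 0.1317]
tool_rot: [0.0, 0.823, 0.568, 0.0]
force: [0.8, -0.2, -1.6]
width: 0.667
grasp_force: 54.1
clock: 7.85
tcp_pos: [0.5271, -0.1182, 0.13]
tool_rot: [-0.0, 0.695, 0.719, -0.0]
force: [0.0, -0.1, -2.8]
width: 0.667
grasp_force: 54.1
tcp [ 0.5271 -0.1182  0.13  ] yaw x 91.88 j6 -0.30 units [3.376 1.3   0.626]
```

```bash

python3 -m creep '[[0.5,0.7,0.26,0,0,0,-0.8],[0.5,1.4,0.52,0,0,0,-1.6],[0.5,2.1,0.78,0,0,0,-2.4],[0.5,2.8,1.04,0,0,0,-3.3],[0.5,3.38,1.3,0,0,0,-3.3]]'
python3 -m creep '[[0.5,0,0,0.3,0,0,0],[0.5,0,0,0.4,0,0,0],[0.5,0,0,0.4,0,0,0],[0.5,0,0,0.4,0,0,0],[0.5,0,0,0.4,0,0,0]]'
python3 - <<'E'
from h import *
go([.5746,.0185,.105])
ims=[]
for c in("top","side"):
    im=snapshot(c)[:,:,::-1].copy(); cv2.imwrite(f"pics/{c}1.png",im)
    for i in range(2): snapshot(c);print([np.round(d['location'],4).tolist() for d in mark_of(c,'lens_mid') if d['location'][1]>-.1],[np.round(d['location'],4).tolist() for d in mark_of(c,'mount_top')])
    ims.append(rectify(im,c,.575,.018,.075,.06,3300))
cv2.imwrite("pics/crop1.png",np.hstack(ims))
E
```

```text
clock: 8.27
tcp_pos: [0.5752, 0.0191, 0.1301]
tool_rot: [-0.0, 0.584, 0.812, -0.0]
force: [0.2, -0.3, -1.5]
width: 0.666
grasp_force: 54.0
clock: 8.68
tcp_pos: [0.5751, 0.0163, 0.1141]
tool_rot: [0.0, 0.587, 0.809, -0.0]
force: [0.1, -0.1, -2.4]
width: 0.668
grasp_force: 54.2
tcp [0.5751 0.0163 0.1141] yaw x 108.09 j6 -0.33 units [0.056 0.005 0.228]
[] [[0.5745, 0.0155, 0.0652]]
[] [[0.5744, 0.0158, 0.058]]
[[0.5786, 0.0147, 0.1206]] [[0.5783, 0.0164, 0.0635]]
[[0.5786, 0.0175, 0.1203]] [[0.5767, 0.0177, 0.0662]]
```

View pics/crop1.png

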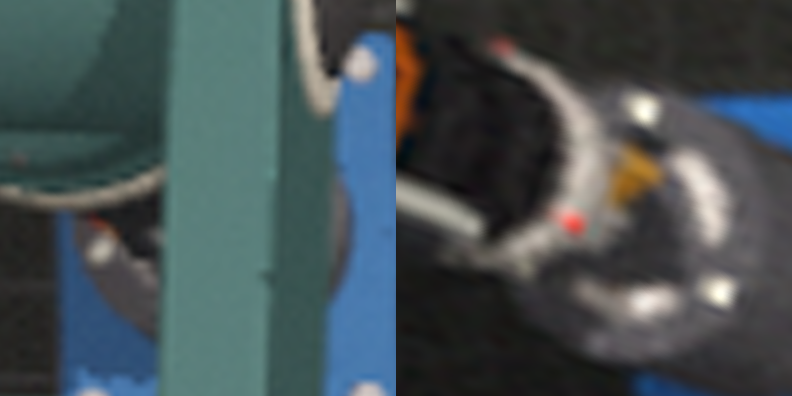

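The side crop shows the red dots at (104,45) and (177,223), and the white dots at (250,110) and (323,290). The two chords are parallel, so the angle matches. Next I'll compute the horizontal offset from the side camera.

```bash
python3 - <<'E'
from h import *
from scipy.spatial import cKDTree
im=cv2.imread("pics/side1.png").astype(float); b,g,r=im[...,0],im[...,1],im[...,2]
def cen(w,u0):
    v,u=np.mgrid[:420,:560]; m=w*((u-u0[0])**2+(v-u0[1])**2<3.5**2); return np.array([(u*m).sum(),(v*m).sum()])/m.sum()
def px(l): # crop px -> picture px
    return proj('side',[.575+.06-l[1]/3300,.018+.06-l[0]/3300,.075])[0]
red=np.clip(r-np.maximum(g,b)-15,0,None); 
wh=np.clip(im.min(2)-150,0,None)
rp=[cen(red,px(l)) for l in((104,45),(177,223))]
wp=[cen(wh,px(l)) for l in((250,110),(323,290))]
print(np.round(rp+wp,2).tolist(), [np.round(px(l),1).tolist() for l in((104,45),(177,223),(250,110),(323,290))])
def fit(ps,z,r=None):
    W=unproj('side',np.array(ps),z)[:,:2]; c=W[1]-W[0]; L=np.hypot(*c); r=r or L/np.sqrt(3)
    n=np.array([-c[1],c[0]])/L
    mid=W.mean(0); C=mid+max([n,-n],key=lambda k:k[1])*np.sqrt(max(r*r-L*L/4,0)) 
    a=np.degrees(np.arctan2(*(W-C).T[::-1])); return C,r,a
for m in(0,.004):
  print(m,'lens',fit(rp,.102+m),'mount',fit(wp,.06+m))
im0=cv2.imread("pics/side0.png").astype(float); w0=np.clip(im0.min(2)-150,0,None)
red0=np.clip(im0[...,2]-np.maximum(im0[...,1],im0[...,0])-15,0,None)
for m in(0,.004):
  wq=[cen(w0,proj('side',[*q,.06])[0]) for q in((.6093,.0195),(.5532,-.0039),(.5613,.0565))]
  rq=[cen(red0,proj('side',[*q,.018])[0]) for q in((.5037,-.277),(.4503,-.261))]
  print('t0 mount3',unproj('side',wq,.06+m)[:,:2].mean(0),'pair',fit(wq[:2],.06+m),'lens0',fit(rq,.018+m))
E
```

```text
[[311.38, 172.91], [297.16, 180.7], [310.83, 182.89], [295.82, 191.82]] [[311.4, 172.7], [297.1, 180.9], [310.9, 182.9], [296.0, 191.7]]
0 lens (array([0.5750308 , 0.01847434]), np.float64(0.03159129009948729), array([  -8.86831252, -128.86831252])) mount (array([0.57440655, 0.02392767]), np.float64(0.0350940849325721), array([  -7.34725742, -127.34725742]))
0.004 lens (array([0.57305154, 0.0137188 ]), np.float64(0.031414630608899353), array([  -8.86831252, -128.86831252])) mount (array([0.57254036, 0.01940707]), np.float64(0.034908721559973474), array([  -7.34725742, -127.34725742]))
t0 mount3 [0.57435661 0.02349733] pair (array([0.57415918, 0.02353766]), np.float64(0.03495586897275001), array([  -7.24778866, -127.24778866])) lens0 (array([ 0.48163045, -0.25351143]), np.float64(0.03159862134886175), array([ -46.78900056, -166.78900056]))
t0 mount3 [0.57249069 0.018979  ] pair (array([0.5722943 , 0.01901912]), np.float64(0.034771235642735786), array([  -7.24778866, -127.24778866])) lens0 (array([ 0.48032661, -0.25640609]), np.float64(0.03144049057899541), array([ -46.78900056, -166.78900056]))
```

```bash
python3 -c "from h import *;go([.574,.0178,.094]);print(observe()['force'],observe()['moment'])"
```

```text
tcp [0.5753 0.0172 0.1137] yaw x 108.16 j6 -0.33 units [ 0.024 -0.026  0.493]
[-0.1826194   0.3853626  -2.73592317] [ 0.00820765 -0.04204704  0.02139592]
```

```bash

python3 -m creep '[[0.5,0.04,-0.02,0.2,0,0,-0.2],[0.5,0.04,-0.02,0.4,0,0,-0.2],[0.5,0.04,-0.02,0.5,0,0,-0.2],[0.5,0.04,-0.02,0.5,0,0,-0.2],[0.5,0.04,-0.02,0.5,0,0,-0.2]]'
python3 -m creep '[[0.5,0,0,0.04,0,0,0],[0.5,0,0,0.08,0,0,0],[0.5,0,0,0.12,0,0,0],[0.5,0,0,0.16,0,0,0],[0.5,0,0,0.2,0,0,0]]'
python3 -c "from h import *;go([.574,.0185,.08]);print(observe()['force'],observe()['moment'])"
```

```text
clock: 9.8
tcp_pos: [0.5738, 0.0184, 0.0932]
tool_rot: [-0.0, 0.58, 0.815, -0.0]
force: [0.2, -0.2, -2.0]
width: 0.665
grasp_force: 54.2
clock: 10.22
tcp_pos: [0.574, 0.0184, 0.0856]
tool_rot: [0.0, 0.58, 0.815, 0.0]
force: [-0.3, 0.5, -2.8]
width: 0.668
grasp_force: 54.2
tcp [0.574  0.0184 0.0856] yaw x 109.15 j6 -0.35 units [ 0.002 -0.     0.14 ]
[-0.3458267   0.50210602 -2.76819478] [-0.02019756  0.06708154 -0.02828514]
```

```bash

python3 -m creep '[[0.5,0,0,0.04,0,0,0],[0.5,0,0,0.08,0,0,0],[0.5,0,0,0.12,0,0,0],[0.5,0,0,0.16,0,0,0],[0.5,0,0,0.2,0,0,0]]'
python3 -m creep '[[0.5,0,0,0.02,0,0,0],[0.5,0,0,0.04,0,0,0],[0.5,0,0,0.06,0,0,0],[0.5,0,0,0.06,0,0,0],[0.5,0,0,0.06,0,0,0]]'
python3 -c "from h import *;go([.574,.0185,.076]);print(observe()['force'],observe()['moment'])"
```

```text
clock: 10.63
tcp_pos: [0.5741, 0.0184, 0.078]
tool_rot: [0.0, 0.58, 0.815, 0.0]
force: [-9.3, -0.8, 24.3]
width: 0.671
grasp_force: 56.6
clock: 11.05
tcp_pos: [0.5742, 0.0184, 0.0779]
tool_rot: [0.0, 0.58, 0.815, 0.0]
force: [-15.2, -0.2, 25.6]
width: 0.667
grasp_force: 57.3
tcp [0.5742 0.0184 0.0779] yaw x 109.16 j6 -0.35 units [ 0.003 -0.004  0.048]
[-15.22771005  -0.2380976   25.56994524] [-0.24479224  3.042339   -0.03472442]
```

```bash

python3 -m creep '[[0.5,0.01,-0.035,-0.03,0,0,0],[0.5,0.01,-0.035,-0.05,0,0,0],[0.5,0.01,-0.035,-0.05,0,0,0],[0.5,0.01,-0.035,-0.05,0,0,0],[0.5,0.01,-0.035,-0.05,0,0,0]]'
python3 -m creep '[[0.5,0,0,0,0,0,0.3],[0.5,0,0,0,0,0,0.6],[0.5,0,0,0,0,0,1],[0.5,0,0,0,0,0,1.5],[0.5,0,0,0,0,0,2]]'
python3 -c "from h import *;go([.574,.0185,.078]);print(observe()['force'],observe()['moment'])"
```

```text
clock: 11.47
tcp_pos: [0.573, 0.0183, 0.078]
tool_rot: [0.0, 0.58, 0.815, 0.0]
force: [-0.5, 0.4, 7.5]
width: 0.67
grasp_force: 54.9
clock: 11.88
tcp_pos: [0.5731, 0.018, 0.0781]
tool_rot: [0.001, 0.649, 0.761, 0.0]
force: [-0.2, -3.2, 8.1]
width: 0.668
grasp_force: 55.1
tcp [0.5731 0.018  0.0781] yaw x 99.04 j6 -0.17 units [0.008 0.024 0.002]
[-0.21988953 -3.15918535  8.11629024] [-0.40419175  0.27251047  0.21552121]
```

```bash

python3 -m creep '[[0.5,0,0,0,0,0,0.8],[0.5,0,0,0,0,0,1.6],[0.5,0,0,0,0,0,2.4],[0.5,0,0,0,0,0,3.2],[0.5,0,0,0,0,0,4]]'
python3 -m creep '[[0.5,0,0,0,0,0,0.8],[0.5,0,0,0,0,0,1.6],[0.5,0,0,0,0,0,2.4],[0.5,0,0,0,0,0,3.2],[0.5,0,0,0,0,0,4]]'
python3 -c "from h import *;go([.574,.0185,.078]);print(observe()['force'],observe()['moment'])"
```

```text
clock: 12.3
tcp_pos: [0.5731, 0.0183, 0.078]
tool_rot: [0.0, 0.772, 0.636, 0.0]
force: [0.8, -0.5, 7.0]
width: 0.669
grasp_force: 55.0
clock: 12.72
tcp_pos: [0.5733, 0.0185, 0.0781]
tool_rot: [0.0, 0.87, 0.492, 0.001]
force: [1.5, -0.3, 7.3]
width: 0.671
grasp_force: 54.9
tcp [0.5733 0.0185 0.0781] yaw x 58.97 j6 0.53 units [0.01  0.016 0.002]
[ 1.47832318 -0.26728415  7.33429765] [ 0.29136248 -0.14380317  0.24839297]
```

```bash

python3 -m creep '[[0.5,0,0,0,0,0,0.4],[0.5,0,0,0,0,0,0.8],[0.5,0,0,0,0,0,1.2],[0.5,0,0,0,0,0,1.6],[0.5,0,0,0,0,0,1.6]]'
python3 -c "from h import *;go([.574,.0185,.078]);print(observe()['force'],observe()['moment'])"
python3 -m creep '[[0.5,0,0,0,0,0,0.4],[0.5,0,0,0,0,0,0.8],[0.5,0,0,0,0,0,0.8],[0.5,0,0,0,0,0,0.8],[0.5,0,0,0,0,0,0.8]]'
python3 -c "from h import *;go([.574,.0185,.078]);print(observe()['force'],observe()['moment'])"
```

```text
clock: 13.13
tcp_pos: [0.5735, 0.0185, 0.0781]
tool_rot: [0.0, 0.902, 0.431, 0.001]
force: [4.6, 2.2, 5.0]
width: 0.667
grasp_force: 54.9
tcp [0.5735 0.0185 0.0781] yaw x 51.04 j6 0.67 units [0.007 0.009 0.002]
[4.59130068 2.15821455 5.0307471 ] [ 0.41668975 -0.76337078  0.0823934 ]
clock: 13.55
tcp_pos: [0.5739, 0.0184, 0.0782]
tool_rot: [0.001, 0.916, 0.401, 0.002]
force: [8.7, 1.4, 2.6]
width: 0.667
grasp_force: 54.7
tcp [0.5739 0.0184 0.0782] yaw x 47.25 j6 0.73 units [0.002 0.    0.004]
[8.66394325 1.37979128 2.55091186] [ 0.15389288 -1.52859552  1.15655362]
```

```bash

python3 -m creep '[[0.5,0,0,0,0,0,-0.2],[0.5,0,0,0,0,0,-0.2],[0.8,0,0,0,0,0,-0.2],[1,0,0,0,0,0,-0.2],[1,0,0,0,0,0,-0.2]]'
python3 -m creep '[[1,0,0,0,0,0,0],[1,0,0,0,0,0,0],[1,0,0,-0.4,0,0,0],[1,0,0,-0.8,0,0,0],[1,0,0,-1.4,0,0,0]]'
python3 -m creep '[[1,0,0,-0.9,0,0,0],[1,0,0,-1.8,0,0,0],[1,-0.7,0,-2.7,0,0,0],[1,-1.6,0,-3,0,0,0],[1,-2.5,0,-3,0,0,0]]'
python3 - <<'E'
from h import *
go([.574,.0185,.078])
ims=[]
for c in("top","side"):
    im=snapshot(c)[:,:,::-1].copy(); cv2.imwrite(f"pics/{c}2.png",im)
    print([np.round(d['location'],4).tolist() for d in mark_of(c,'lens_mid') if d['location'][1]>-.1])
    ims.append(rectify(im,c,.575,.018,.08,.06,3300))
cv2.imwrite("pics/crop2.png",np.hstack(ims))
E
```

```text
clock: 13.97
tcp_pos: [0.5723, 0.0183, 0.0769]
tool_rot: [-0.0, 0.913, 0.408, -0.0]
force: [-1.0, 0.6, -0.5]
width: 1.0
grasp_force: 0.0
clock: 14.38
tcp_pos: [0.5717, 0.0183, 0.1323]
tool_rot: [-0.001, 0.913, 0.408, -0.001]
force: [-0.1, 0.4, 0.2]
width: 0.997
grasp_force: 0.0
clock: 14.8
tcp_pos: [0.5058, -0.0567, 0.2574]
tool_rot: [0.001, 0.913, 0.409, 0.002]
force: [1.0, -2.0, 0.1]
width: 0.998
grasp_force: 0.0
tcp [ 0.5058 -0.0567  0.2574] yaw x 48.25 j6 0.57 units [2.526e+00 1.000e-03 4.492e+00]
[]
[[0.5784, 0.0165, 0.0829]]
```

View pics/crop2.png

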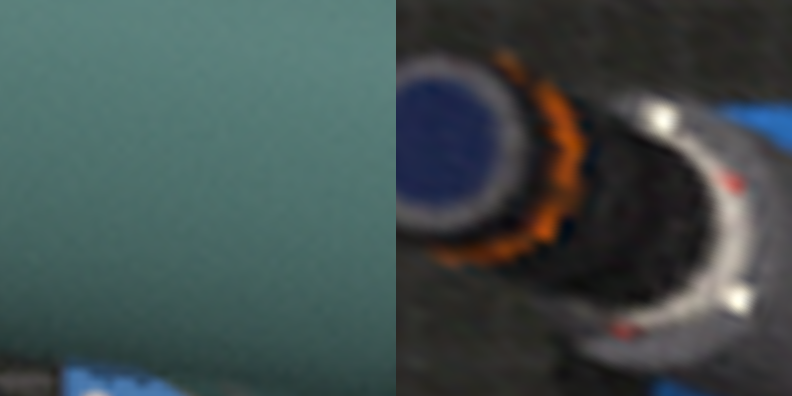

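The side view shows the flange seated on the drum. The red dots at (734,183) and (623,330) are about 57° clockwise of the white dots at (661,120) and (738,298), which matches the lock stop. The gripper is clear, so I'm handing it in.

```bash
python3 -c "from plant import *;print(sign_off())"
```

```text
the job is handed in; nothing more can be done
None
```

The lens sits fully home in the mount, turned clockwise to its stop (about 57° by the camera) and released; nothing else was touched, and the job is handed in, with no verdict returned.

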